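# Hang the washed cups on the draining pegs

### The arm

A 6-joint arm with a two-finger parallel gripper is mounted at the origin on a cart in front of the work surface, level with it; the furniture and walls round the work are solid. World frame = base frame: x ahead of the robot, y to its left, z up, the work surface at z = 0. Lengths are in m, angles in rad, forces in N, time in s.
With the tool pointing down it reaches from about 0.375 to 0.9 m from the base axis. Payload 3.1 kg.
Tool frame: the origin (TCP) lies at the very end of the fingers, on their centre line; the grasp point (between the pads) lies 19 mm behind it; z points along the fingers, y is the line along which they close (so a half turn about z gives the same grasp; the last joint's range is limited). The gripper opens to 87 mm and grips with 3 to 60 N. Pads are 19 mm wide; open, the fingers measure 117 mm over their backs; the gripper's body (75 mm by 190 mm) begins 51 mm behind the grasp point.
Start: joints at [-1.452, 0.527, 1.433, -0, 1.181, -0.178], TCP at [0.183, -0.597, 0.223] pointing down, gripper open.
Joint ranges: [-3.08, 3.08], [-0.75, 2.2], [0.22, 2.44], [-1.43, 4.57], [0, 2.65], [-2.85, 2.85]. Speed limits (rad/s): [2.79, 2.79, 3.14, 3.14, 3.14, 3.14].

### API

Orientations are given as a unit quaternion [x, y, z, w].
In Python, from rig import status, viewer, robot gives the robot as it stands.
- The arm moves only by the tool arm_command, never from a script. Its arguments are lists of equal length, an entry for each row: "delta_rot": the turn, a rotation vector about the tool's x, y, z in degrees, a list of three; "delta_pos": the shift along the tool's x, y, z in m, a list of three; "gripper": the closure, from -1 (fully open) to 1 (shut). In form: {"delta_rot": [[rx, ry, rz], ...], "delta_pos": [[dx, dy, dz], ...], "gripper": [gripper, ...]}. A call has 1 to 12 rows; each row is the pose to reach, as a shift and turn from the pose commanded when the call began, along the tool's axes at that moment; what a row does not reach only later rows make up. A row lasts 1/12 s, in which the tool goes at most 41.7 mm and 7.16 degrees, less where a joint would pass 70% of its speed; a pose out of reach is approached as far as the arm can. A call with a gripper value outside its range is refused whole. The fingers move at their own pace and stop on an object; "grip_force" is the grip in N (left out, the last holds). Time passes only in rows, so rows that repeat a pose let the fingers close. It gives the time, the measured TCP pose, the force, the opening and the grip force at its end, in the units of the state.
- status.get_obs(): the state, without advancing time (a new reading comes with each control period).
- viewer.camera(name): name is "side" or "top" or "wrist"; returns a dict with "pixels" (420x560x3 uint8, blue, green, red), "fx", "fy", "cx", "cy" (pixels), "k1" (the pictures are not rectified: a ray, as slopes to the right and down, at radius r is drawn at 1 + k1 r^2 times it, then the intrinsics apply), "pose" (4x4, takes a point from camera to world coordinates); the wrist camera has in their place "mount" (4x4, takes a point from camera to tool coordinates, whose origin is the TCP and whose axes are the flange's). Camera axes: x right, y down, z forward; pixel columns grow to the right and rows downward; lengths in m; the calibration is good to about 2 mm. A picture is of the moment at which its call begins: read the wrist's pose just before it. There is no depth.
- robot.hand_in(): hands the job in; it is judged then, once.
The state is a dict: "time": time; "q": joint angles; "joint_velocities": joint speeds; "joint_torque": joint torques, N m; "position": TCP position; "tool_rot": TCP orientation; "ft_force": force on the tool from outside, world axes, zero at the start; "moment": the same for the moment, N m; "grip_width": finger opening in m; "grip_force": force on a finger pad.
Only numpy, scipy, OpenCV 4.12 (cv2) and the standard library are available. Lean on these libraries where they do the work, as an engineer would, in place of code of your own. Each camera call takes 0.05 s, during which the arm holds its last target. There are 200 camera calls.

### The job

The blue beaker hanging on the draining rack is dry: take it off its peg and nest it mouth down over the matching blue beaker on the worktop. Hang the three washed cream cups mouth down on the rack's three pegs, one on each, pushed on until the cup's floor rests on the end of the peg, so that they drain. Do not drop any of the crockery, and leave the sugar jar where it stands.

Things in the scene. Friction and masses are not known exactly. Their poses are not given: they have to be found in the camera images.
- cup_a_center (a point): washed cream cup standing mouth down, 59 mm across the rim, 55 mm tall, body 53 mm wide half-way up, 0.13 kg. Point: on the round body's axis, half-way up (27.5 mm from the rim, 19 mm from the inside floor). Own z runs along the axis towards the mouth (now down); the loop handle points along own -y and reaches 54 mm from the axis. Hollow 47 mm deep, 46 mm wide at the mouth, 25 mm at its floor
- cup_a_floor (a point): the middle of the inside floor of that same cup (cup_a), on the axis, 46.5 mm in from the rim
- cup_b_center (a point): washed cream cup standing mouth down, 59 mm across the rim, 55 mm tall, body 53 mm wide half-way up, 0.13 kg. Point: on the round body's axis, half-way up (27.5 mm from the rim, 19 mm from the inside floor). Own z runs along the axis towards the mouth (now down); the loop handle points along own -y and reaches 54 mm from the axis. Hollow 47 mm deep, 46 mm wide at the mouth, 25 mm at its floor
- cup_b_floor (a point): the middle of the inside floor of that same cup (cup_b), on the axis, 46.5 mm in from the rim
- cup_c_center (a point): washed cream cup standing mouth down, 59 mm across the rim, 55 mm tall, body 53 mm wide half-way up, 0.13 kg. Point: on the round body's axis, half-way up (27.5 mm from the rim, 19 mm from the inside floor). Own z runs along the axis towards the mouth (now down); the loop handle points along own -y and reaches 54 mm from the axis. Hollow 47 mm deep, 46 mm wide at the mouth, 25 mm at its floor
- cup_c_floor (a point): the middle of the inside floor of that same cup (cup_c), on the axis, 46.5 mm in from the rim
- dry_beaker_center (a point): blue tapered stacking beaker, no handle, 62 mm tall, 62 mm across the rim, 44 mm at the base, wall 2.5 mm, base 8 mm thick, 0.11 kg. Point: on its axis, half-way up (53 mm across there); own z towards the mouth. At the start it hangs mouth down on the middle peg, its inside floor flat on the peg's end, so it leans 22 degrees like the peg
- stack_beaker_center (a point): blue tapered stacking beaker, no handle, 62 mm tall, 62 mm across the rim, 44 mm at the base, wall 2.5 mm, base 8 mm thick, 0.11 kg. Point: on its axis, half-way up (53 mm across there); own z towards the mouth. The identical second one, standing mouth down on the worktop. One lowered over it stops 17 to 22 mm higher, wall on wall
- rack: fixed draining rack: white drip tray 150 x 360 x 16 mm, a wooden bar (top 42 mm high) and three round pegs in a row along own y, 120 mm apart. Origin: underside centre; own -x is its front (roughly towards the robot), z up. Pegs lean 22 degrees to the front: own direction (-0.375, 0, 0.927). Each is 15 mm thick, about 85 mm of it clear of the bar, with a flat black end 21 mm across
- peg0_tip (a point): centre of the flat end of the left (rack's +y) peg, 123 mm above the worktop. A hung cup's inside floor rests flat on it
- peg1_tip (a point): centre of the flat end of the middle peg (the one that holds the dry beaker at the start), 123 mm above the worktop. A hung cup's inside floor rests flat on it
- peg2_tip (a point): centre of the flat end of the right (rack's -y) peg, 123 mm above the worktop. A hung cup's inside floor rests flat on it
- sugar: bystander: sugar jar with a green lid, 65 mm across, 90 mm tall, loose, behind the work; origin under its middle
Mind the look-alikes: they are no part of the job. What is shaped like the part that bears dry_beaker_center but purple is not meant.

How it is judged:
At the end, for the whole second after the job is handed in: Each cream cup hangs mouth down (within 37 degrees) at rest on its own peg, its inside floor's middle within 12 mm of the peg's end. The dry beaker sits over its twin standing on the worktop, both mouth down within 14 degrees, centres within 10 mm sideways and 36 mm in all, at rest ((distance between cup_a_floor and peg0_tip below 0.012 m or distance between cup_a_floor and peg1_tip below 0.012 m or distance between cup_a_floor and peg2_tip below 0.012 m) and angle between each of cup_a_center, cup_b_center, cup_c_center's own z axis and vertical above 2.5 rad and linear speed of each of cup_a, cup_b, cup_c, dry_beaker below 0.03 m/s and (distance between cup_b_floor and peg0_tip below 0.012 m or distance between cup_b_floor and peg1_tip below 0.012 m or distance between cup_b_floor and peg2_tip below 0.012 m) and (distance between cup_c_floor and peg0_tip below 0.012 m or distance between cup_c_floor and peg1_tip below 0.012 m or distance between cup_c_floor and peg2_tip below 0.012 m) and horizontal distance between dry_beaker_center and stack_beaker_center below 0.01 m and distance between dry_beaker_center and stack_beaker_center below 0.036 m and angle between each of dry_beaker_center, stack_beaker_center's own z axis and vertical above 2.9 rad and height (world z) of stack_beaker_center below 0.036 m and height (world z) of dry_beaker_center above 0.036 m); the robot touches nothing.
It fails at once if a cup or beaker is dropped (falls freely faster than 0.6 m/s, about 2 cm) ((linear speed of cup_a above 0.6 m/s and contact force between the fingers and cup_a below 0.05 N) or (linear speed of cup_b above 0.6 m/s and contact force between the fingers and cup_b below 0.05 N) or (linear speed of cup_c above 0.6 m/s and contact force between the fingers and cup_c below 0.05 N) or (linear speed of dry_beaker above 0.6 m/s and contact force between the fingers and dry_beaker below 0.05 N)).
It fails at once if the sugar jar is moved more than 3 cm (distance of sugar from where it was at the start of the episode above 0.03 m).
It also fails if it takes over 72 s, if anything falls off the work surface, if the arm or the gripper's body presses on something with over 40 N, if the wrist force passes 120 N, or if a joint passes its speed limit or range.

## Working session

There is one attempt and no reset: what is moved stays moved. The work goes in short steps, Python scripts to look and compute and a tool call to move; the robot and the scene stay as the last step left them, time stands still between calls to the robot, and variables do not carry over. Pictures are saved under pics/ and viewed, at most 12 in all, crops included, and the job is handed in when it is done.

Besides the shell and the picture viewer there is one more tool, called after "Emit:" as name(argument=value, ...) on one line, values as JSON. arm_command: Moves the arm, as the interface text tells. Its arguments: {"type":"object","properties":{"delta_rot":{"type":"array","items":{"type":"array","items":{"type":"number"}}},"delta_pos":{"type":"array","items":{"type":"array","items":{"type":"number"}}},"gripper":{"type":"array","items":{"type":"number"}},"grip_force":{"type":"number"}},"required":["delta_rot","delta_pos","gripper"]}

```bash
ls; mkdir -p pics; python3 - <<'E'
from rig import status, viewer, robot
import cv2,json
o=status.get_obs(); print({k:o[k] for k in('time','position','tool_rot','grip_width','ft_force')})
for n in('top','side'):
    c=viewer.camera(n); cv2.imwrite(f'pics/{n}0.png',c['pixels'])
    print(n,{k:c[k] for k in c if k!='pixels'})
c=viewer.camera('wrist');print(c['mount'],c['fx'],c['k1'])
E
```

```text
pics
{'time': 0.0, 'position': array([ 0.1833082 , -0.59673841,  0.22156107]), 'tool_rot': array([ 9.88935021e-01,  1.48345244e-01,  1.47525166e-05, -1.10110568e-03]), 'grip_width': 0.08714561035051265, 'ft_force': array([-0.20525749, -0.16933031,  0.95136792])}
top {'fx': 529.6423037436649, 'fy': 529.6423037436649, 'cx': 272.9074149631463, 'cy': 211.45699923741995, 'k1': -0.1565328038713321, 'pose': array([[ 0.01360172, -0.99290525,  0.11812769,  0.43209454],
       [-0.99980661, -0.011827  ,  0.01571176, -0.02476783],
       [-0.0142032 , -0.11831855, -0.99287411,  1.65132216],
       [ 0.        ,  0.        ,  0.        ,  1.        ]])}
side {'fx': 513.2127785608428, 'fy': 513.2127785608428, 'cx': 277.2511003062652, 'cy': 205.10414453873125, 'k1': -0.1948217266092597, 'pose': array([[-0.52583163, -0.66431177,  0.53121649, -0.18154651],
       [-0.85049949,  0.41967603, -0.31705306,  0.47710159],
       [-0.01231675, -0.61851589, -0.78567576,  1.284076  ],
       [ 0.        ,  0.        ,  0.        ,  1.        ]])}
[[-9.54865550e-04 -9.63915658e-01 -2.66206110e-01  7.33385662e-02]
 [ 9.99998949e-01 -6.29935386e-04 -1.30598041e-03 -6.51262969e-04]
 [ 1.09116231e-03 -2.66207077e-01  9.63915246e-01 -1.62740042e-01]
 [ 0.00000000e+00  0.00000000e+00  0.00000000e+00  1.00000000e+00]] 356.5759465525033 -0.05349476535174086
```

View pics/top0.png

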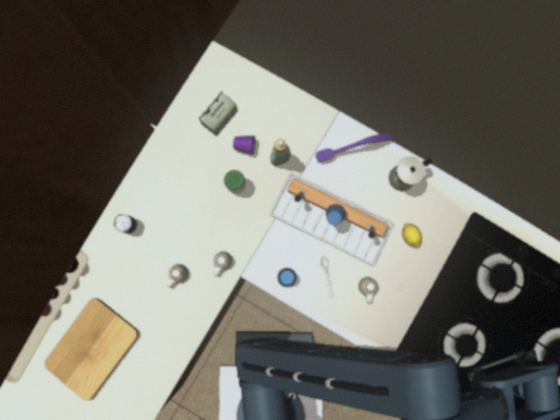

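View pics/side0.png

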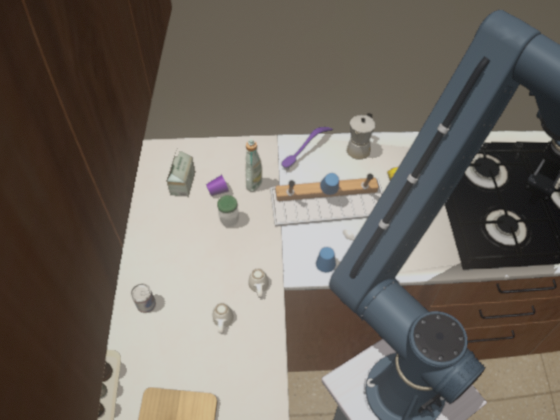

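```bash
python3 - <<'E'
import cv2
i=cv2.imread('pics/top0.png')[160:310,150:415]
cv2.imwrite('pics/top_crop.png',cv2.resize(i,None,fx=3,fy=3,interpolation=cv2.INTER_CUBIC))
i=cv2.imread('pics/side0.png')[140:340,190:400]
cv2.imwrite('pics/side_crop.png',cv2.resize(i,None,fx=3,fy=3,interpolation=cv2.INTER_CUBIC))
E
```

```text
(no output)
```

View pics/top_crop.png

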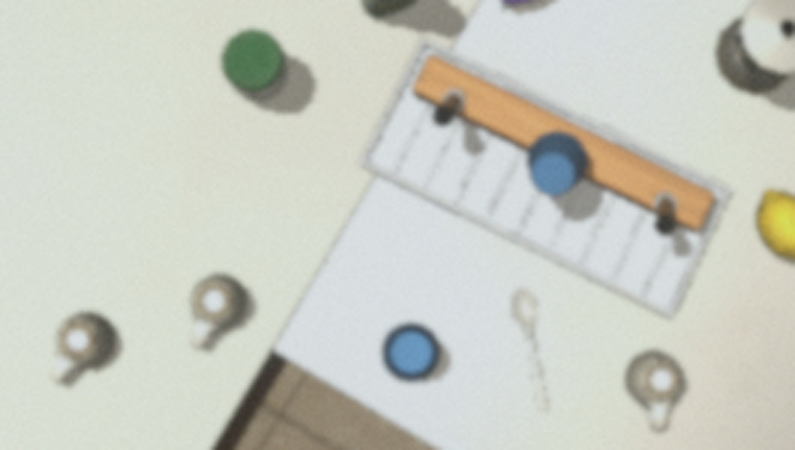

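View pics/side_crop.png

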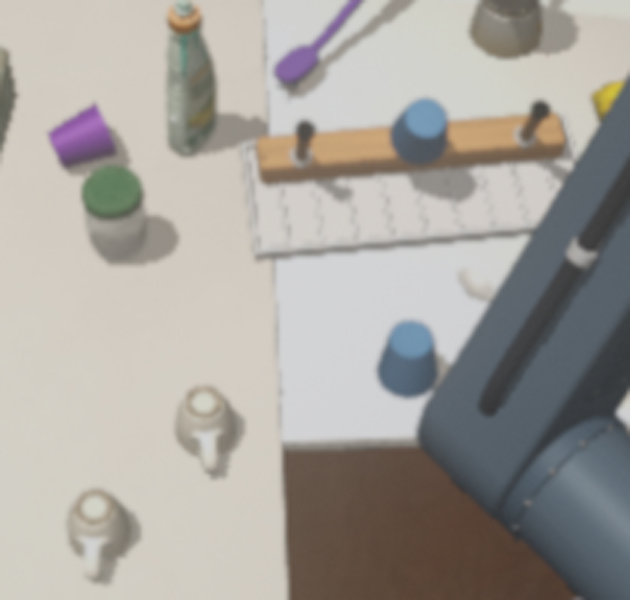

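```bash
cat > h.py <<'E'
import numpy as np,cv2
from scipy.spatial.transform import Rotation as R
def ray(c,uv):
    K=np.array([[c['fx'],0,c['cx']],[0,c['fy'],c['cy']],[0,0,1.]])
    p=cv2.undistortPoints(np.array([[uv]],float),K,np.array([c['k1'],0,0,0.]))[0,0]
    return np.array([p[0],p[1],1])
def atz(c,uv,z,pose=None):
    P=c['pose'] if pose is None else pose
    d=P[:3,:3]@ray(c,uv); o=P[:3,3]
    return o+d*(z-o[2])/d[2]
E
python3 - <<'E'
from h import *
from rig import viewer
np.set_printoptions(precision=4,suppress=True)
T=viewer.camera('top');S=viewer.camera('side')
t=dict(L_base=(75,340,.055),L_rim=(88,342,.0),L_han=(66,378,.03),M_base=(214,300,.055),M_rim=(220,303,0),M_han=(203,337,.03),R_base=(661,380,.055),R_rim=(655,378,0),R_han=(659,422,.03),
 st_base=(411,352,.062),st_rim=(411,352,0),peg0=(443,114,.123),peg2=(666,220,.123),dry=(553,172,.131),sugar=(252,60,.09),tL=(425,42,.016),tFL=(366,160,.016),tR=(730,190,.016),tFR=(673,315,.016))
for k,(u,v,z) in t.items(): print(k,atz(T,(150+(u-1)/3,160+(v-1)/3),z)[:2])
print()
s=dict(L_base=(95,508,.055),M_base=(205,403,.055),st=(411,338,.062),peg0=(305,128,.123),peg2=(540,108,.123),dry=(428,118,.131),tFL=(260,250,.016))
for k,(u,v,z) in s.items(): print(k,atz(S,(190+(u-1)/3,140+(v-1)/3),z)[:2])
E
```

```text
L_base [0.431  0.2951]
L_rim [0.4292 0.2923]
L_han [0.392  0.3084]
M_base [0.4738 0.155 ]
M_rim [0.4722 0.1549]
M_han [0.4366 0.1683]
R_base [ 0.3991 -0.2941]
R_rim [ 0.4    -0.2972]
R_han [ 0.356  -0.2964]
st_base [ 0.4247 -0.0434]
st_rim [ 0.4244 -0.0441]
peg0 [ 0.6553 -0.0712]
peg2 [ 0.5544 -0.288 ]
dry [ 0.599  -0.1774]
sugar [0.7124 0.1189]
tL [ 0.7468 -0.0551]
tFL [0.6218 0.0049]
tR [ 0.5949 -0.3738]
tFR [ 0.465  -0.3132]

L_base [0.43   0.2915]
M_base [0.4715 0.1538]
st [ 0.4252 -0.0449]
peg0 [ 0.6546 -0.0724]
peg2 [ 0.5505 -0.2878]
dry [ 0.5946 -0.1792]
tFL [0.618  0.0044]
```

```bash
cat >> h.py <<'E'
yaw=np.radians(154.5); a=np.array([-.339,.161,.927]); a/=np.linalg.norm(a)
peg=[np.array([.655,-.0718,.123]),np.array([.6025,-.1795,.123]),np.array([.5525,-.2879,.123])]
def down(deg):  # tool down with tool x at yaw deg
    t=np.radians(deg); x=np.array([np.cos(t),np.sin(t),0]); z=np.array([0,0,-1.]); return np.c_[x,np.cross(z,x),z]
x=np.array([-a[0]*0,0,0]); f=a-[0,0,a[2]]; f/=np.linalg.norm(f)  # front dir
xt=f-a*(f@a); xt/=np.linalg.norm(xt); TILT=np.c_[xt,np.cross(-a,xt),-a]
def go(*wps):
    from rig import status
    o=status.get_obs(); R0=R.from_quat(o['tool_rot']); p0=o['position']
    print('t',round(o['time'],2),'p',p0.round(4),'w',round(o['grip_width'],4),'F',np.round(o['ft_force'],1))
    for p,M in wps:
        r=(R0.inv()*R.from_matrix(M)).as_rotvec(degrees=True); d=R0.inv().apply(np.asarray(p)-p0)
        print(r.round(1).tolist(),d.round(4).tolist(),'rows',round(max(np.linalg.norm(d)/.0417,np.linalg.norm(r)/7.16),1))
E
python3 -c "
from h import *
t=peg[1]
go((t+.06*a,TILT),(t-.042*a,TILT))"
```

```text
t 0.25 p [ 0.1834 -0.5971  0.222 ] w 0.087 F [-0.5 -0.9  0.2]
[-26.4, -10.3, -135.4] [0.5066, -0.2914, 0.0438] rows 19.3
[-26.4, -10.3, -135.4] [0.5348, -0.2655, 0.1384] rows 19.3
```

Emit:
arm_command(delta_rot=[[-26.4, -10.3, -135.4], [-26.4, -10.3, -135.4], [-26.4, -10.3, -135.4], [-26.4, -10.3, -135.4], [-26.4, -10.3, -135.4], [-26.4, -10.3, -135.4], [-26.4, -10.3, -135.4], [-26.4, -10.3, -135.4], [-26.4, -10.3, -135.4], [-26.4, -10.3, -135.4], [-26.4, -10.3, -135.4], [-26.4, -10.3, -135.4]], delta_pos=[[0.507, -0.291, 0.0], [0.507, -0.291, 0.0], [0.507, -0.291, 0.0], [0.507, -0.291, 0.0], [0.507, -0.291, 0.0], [0.507, -0.291, 0.0], [0.507, -0.291, 0.0], [0.507, -0.291, 0.0], [0.507, -0.291, 0.0], [0.507, -0.291, 0.0], [0.507, -0.291, 0.0], [0.507, -0.291, 0.0]], gripper=[-1, -1, -1, -1, -1, -1, -1, -1, -1, -1, -1, -1], grip_force=15)

```text
time: 1.25
position: [0.526, -0.2303, 0.2227]
tool_rot: [0.622, 0.77, -0.031, 0.137]
ft_force: [-0.1, -0.4, 0.0]
grip_width: 0.0872
grip_force: 0.0
```

```bash
python3 -c "
from h import *
t=peg[1]
go((t+.06*a,TILT),(t-.042*a,TILT))"
```

```text
t 1.25 p [ 0.526  -0.2303  0.2227] w 0.0872 F [-0.1 -0.4  0. ]
[-9.9, -3.8, -50.9] [0.0578, 0.0624, 0.0389] rows 7.3
[-9.9, -3.8, -50.9] [0.0593, 0.0806, 0.1392] rows 7.3
```

Emit:
arm_command(delta_rot=[[-9.9, -3.8, -50.9], [-9.9, -3.8, -50.9], [-9.9, -3.8, -50.9], [-9.9, -3.8, -50.9], [-9.9, -3.8, -50.9], [-9.9, -3.8, -50.9], [-9.9, -3.8, -50.9], [-9.9, -3.8, -50.9], [-9.9, -3.8, -50.9], [-9.9, -3.8, -50.9]], delta_pos=[[0.058, 0.062, 0.039], [0.058, 0.062, 0.039], [0.058, 0.062, 0.039], [0.058, 0.062, 0.039], [0.058, 0.062, 0.039], [0.058, 0.062, 0.039], [0.058, 0.062, 0.039], [0.058, 0.062, 0.039], [0.058, 0.062, 0.039], [0.058, 0.062, 0.039]], gripper=[-1, -1, -1, -1, -1, -1, -1, -1, -1, -1])

```text
time: 2.08
position: [0.581, -0.1722, 0.1783]
tool_rot: [0.22, 0.957, -0.042, 0.186]
ft_force: [-0.3, -0.0, -0.0]
grip_width: 0.0868
grip_force: 0.0
```

```bash
python3 -c "
from h import *
from rig import viewer,status
t=peg[1]
go((t+.06*a,TILT),(t-.042*a,TILT))
o=status.get_obs(); P=np.eye(4);P[:3,:3]=R.from_quat(o['tool_rot']).as_matrix();P[:3,3]=o['position']
c=viewer.camera('wrist'); cv2.imwrite('pics/w1.png',c['pixels'])
Q=np.linalg.inv(P@c['mount'])
for n,p in dict(base=t+.008*a,peg0=peg[0],peg2=peg[2]).items():
    q=Q@np.r_[p,1]; q=q[:3]/q[2]; s=1+c['k1']*(q[0]**2+q[1]**2); print(n,c['fx']*q[0]*s+c['cx'],c['fy']*q[1]*s+c['cy'])
"
```

```text
t 2.08 p [ 0.581  -0.1722  0.1783] w 0.0868 F [-0.3 -0.  -0. ]
[-0.1, -0.1, -0.5] [-0.0001, 0.0027, -0.0003] rows 0.1
[-0.1, -0.1, -0.5] [-0.0003, 0.0029, 0.1017] rows 2.4
base 289.04907269831466 231.7751260601482
peg0 468.8448595270953 227.46455272934452
peg2 110.32739363787124 230.72557454954685
```

View pics/w1.png

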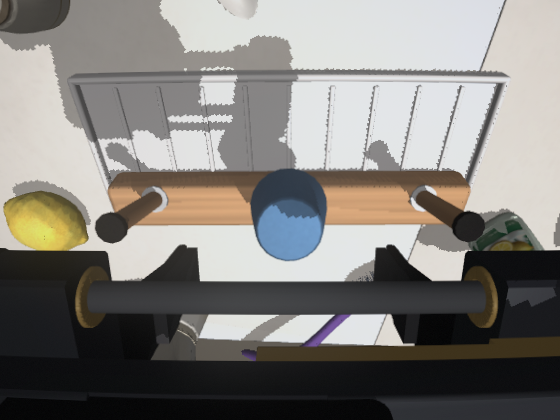

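The wrist view shows the blue beaker's base centred at (289,232) and peg ends at (468,227) and (112,228), all within about 3 px of the prediction. The look-alikes are the purple tumbler at top (244,144) and two blue beakers. The hanging one at (336,214) is the dry one, the standing one at (287,276) its twin.

Emit:
arm_command(delta_rot=[[0, 0, -0.5], [0, 0, -0.5], [0, 0, -0.5], [0, 0, -0.5], [0, 0, -0.5], [0, 0, -0.5], [0, 0, -0.5], [0, 0, -0.5], [0, 0, -0.5], [0, 0, -0.5], [0, 0, -0.5]], delta_pos=[[0, 0.003, 0.025], [0, 0.003, 0.05], [0, 0.003, 0.075], [0, 0.003, 0.1], [0, 0.003, 0.1], [0, 0.003, 0.1], [0, 0.003, 0.1], [0, 0.003, 0.1], [0, 0.003, 0.1], [0, 0.003, 0.1], [0, 0.003, 0.1]], gripper=[-1, -1, -1, -1, -1, 0.9, 0.9, 0.9, 0.9, 0.9, 0.9], grip_force=15)

```text
time: 3.05
position: [0.6163, -0.1857, 0.0868]
tool_rot: [0.215, 0.958, -0.043, 0.187]
ft_force: [0.1, -0.0, 2.2]
grip_width: 0.0566
grip_force: 15.0
```

```bash
python3 -c "
from h import *
t=peg[1]
st=np.array([.425,-.044,0])
go((t+.06*a,TILT),(st+[0,0,.2],down(154.5)))"
```

```text
t 3.05 p [ 0.6163 -0.1857  0.0868] w 0.0566 F [ 0.1 -0.   2.2]
[-0.1, 0.0, 0.1] [0.0004, -0.0005, -0.0993] rows 2.4
[-0.1, 22.1, 0.2] [0.1738, 0.0459, -0.1928] rows 6.3
```

Emit:
arm_command(delta_rot=[[0, 0, 0], [0, 0, 0], [0, 0, 0], [0, 0, 0], [0, 0, 0], [0, 22.1, 0.2], [0, 22.1, 0.2], [0, 22.1, 0.2], [0, 22.1, 0.2], [0, 22.1, 0.2], [0, 22.1, 0.2], [0, 22.1, 0.2]], delta_pos=[[0, 0, -0.02], [0, 0, -0.04], [0, 0, -0.06], [0, 0, -0.08], [0, 0, -0.1], [0.174, 0.046, -0.193], [0.174, 0.046, -0.193], [0.174, 0.046, -0.193], [0.174, 0.046, -0.193], [0.174, 0.046, -0.193], [0.174, 0.046, -0.193], [0.174, 0.046, -0.193]], gripper=[0.9, 0.9, 0.9, 0.9, 0.9, 0.9, 0.9, 0.9, 0.9, 0.9, 0.9, 0.9], grip_force=20)

```text
time: 4.05
position: [0.4226, -0.0423, 0.1996]
tool_rot: [0.22, 0.975, -0.0, -0.002]
ft_force: [0.6, -0.3, -1.4]
grip_width: 0.0561
grip_force: 19.7
```

```bash
python3 -c "
from h import *
from rig import viewer
st=np.array([.425,-.044,0])
go((st+[0,0,.1],down(154.5)),(st+[0,0,.037],down(154.5)))
b=[]
for n in ('side','wrist'):
    b.append(viewer.camera(n)['pixels'])
s=cv2.resize(b[0][120:360,220:440],None,fx=1.75,fy=1.75)
cv2.imwrite('pics/s2.png',np.hstack([s,cv2.resize(b[1],(400,420))[:420]]))
"
```

```text
t 4.05 p [ 0.4226 -0.0423  0.1996] w 0.0561 F [ 0.6 -0.3 -1.4]
[-0.1, -0.2, 0.0] [-0.0032, -0.0004, 0.0996] rows 2.4
[-0.1, -0.2, 0.0] [-0.0034, -0.0003, 0.1626] rows 3.9
```

View pics/s2.png

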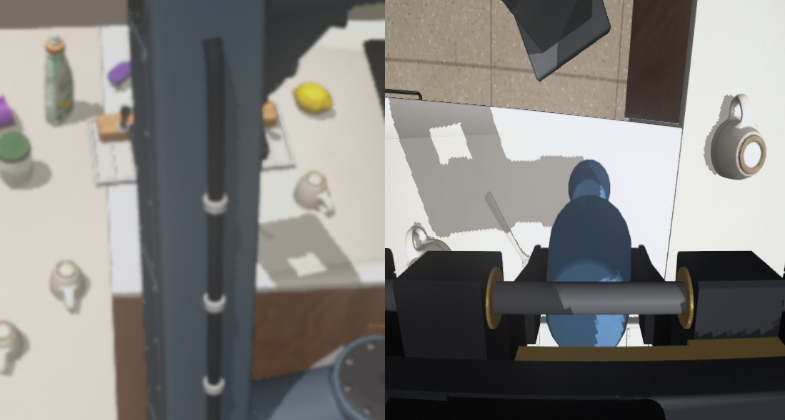

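The wrist half shows the beaker held upright between the fingers, with its twin directly beneath at about (590,180) and clear cups at the sides.

Emit:
arm_command(delta_rot=[[0, 0, 0], [0, 0, 0], [0, 0, 0], [0, 0, 0], [0, 0, 0], [0, 0, 0], [0, 0, 0]], delta_pos=[[0, 0, 0.03], [0, 0, 0.06], [0, 0, 0.085], [0, 0, 0.105], [0, 0, 0.12], [0, 0, 0.12], [0, 0, 0.12]], gripper=[0.9, 0.9, 0.9, 0.9, 0.9, 0.9, 0.9])

```text
time: 4.73
position: [0.4252, -0.0445, 0.0786]
tool_rot: [0.221, 0.975, -0.0, -0.002]
ft_force: [-0.1, -0.2, -0.4]
grip_width: 0.056
grip_force: 19.7
```

```bash
python3 -c "
from h import *
st=np.array([.425,-.044,0])
go((st+[0,0,.037],down(154.5)))
"
```

```text
t 4.73 p [ 0.4252 -0.0445  0.0786] w 0.056 F [-0.1 -0.2 -0.4]
[-0.1, -0.2, -0.1] [0.0003, 0.0005, 0.0416] rows 1.0
```

Emit:
arm_command(delta_rot=[[0, 0, 0], [0, 0, 0], [0, 0, 0], [0, 0, 0], [0, 0, 0], [0, 0, 0]], delta_pos=[[0, 0, 0.01], [0, 0, 0.02], [0, 0, 0.028], [0, 0, 0.034], [0, 0, 0.038], [0, 0, 0.038]], gripper=[0.9, 0.9, 0.9, 0.9, 0.9, 0.9])

```text
time: 5.23
position: [0.4257, -0.0445, 0.0413]
tool_rot: [0.221, 0.975, -0.001, -0.0]
ft_force: [1.2, 0.3, -1.4]
grip_width: 0.0564
grip_force: 19.7
```

Emit:
arm_command(delta_rot=[[0, 0, 0], [0, 0, 0], [0, 0, 0], [0, 0, 0]], delta_pos=[[0, 0, 0.002], [0, 0, 0.004], [0, 0, 0.006], [0, 0, 0.006]], gripper=[0.9, 0.9, 0.9, 0.9])

```text
time: 5.57
position: [0.4257, -0.0445, 0.0359]
tool_rot: [0.221, 0.975, -0.001, 0.0]
ft_force: [1.0, -2.2, 6.7]
grip_width: 0.0565
grip_force: 20.1
```

Emit:
arm_command(delta_rot=[[0, 0, 0], [0, 0, 0], [0, 0, 0], [0, 0, 0], [0, 0, 0], [0, 0, 0], [0, 0, 0], [0, 0, 0], [0, 0, 0]], delta_pos=[[0, 0, 0], [0, 0, 0], [0, 0, 0], [0, 0, -0.01], [0, 0, -0.03], [0, 0, -0.06], [0, 0, -0.09], [0, 0, -0.12], [0, 0, -0.12]], gripper=[-0.6, -1, -1, -1, -1, -1, -1, -1, -1])

```text
time: 6.32
position: [0.4266, -0.0443, 0.1592]
tool_rot: [0.221, 0.975, -0.001, 0.003]
ft_force: [1.2, -0.0, 0.4]
grip_width: 0.0869
grip_force: 0.0
```

```bash
python3 -c "
from h import *
c=np.array([.473,.1548,0])
go((c+[0,0,.14],down(159)),(c+[0,0,.010],down(159)))
"
```

```text
t 6.32 p [ 0.4266 -0.0443  0.1592] w 0.0869 F [ 1.2 -0.   0.4]
[-0.1, 0.3, -4.5] [0.0439, 0.1997, 0.0188] rows 4.9
[-0.1, 0.3, -4.5] [0.0446, 0.1998, 0.1488] rows 6.1
```

Emit:
arm_command(delta_rot=[[0, 0, -4.5], [0, 0, -4.5], [0, 0, -4.5], [0, 0, -4.5], [0, 0, -4.5], [0, 0, -4.5], [0, 0, -4.5]], delta_pos=[[0.044, 0.2, 0.0], [0.044, 0.2, 0.0], [0.044, 0.2, 0.0], [0.044, 0.2, 0.019], [0.044, 0.2, 0.019], [0.044, 0.2, 0.019], [0.044, 0.2, 0.019]], gripper=[-1, -1, -1, -1, -1, -1, -1])

```text
time: 6.9
position: [0.4694, 0.1575, 0.1346]
tool_rot: [0.18, 0.984, -0.001, -0.003]
ft_force: [0.2, -0.3, 0.2]
grip_width: 0.0869
grip_force: 0.0
```

```bash
python3 -c "
from h import *
from rig import viewer,status
c0=np.array([.473,.1548,0])
go((c0+[0,0,.010],down(159)))
o=status.get_obs(); P=np.eye(4);P[:3,:3]=R.from_quat(o['tool_rot']).as_matrix();P[:3,3]=o['position']
c=viewer.camera('wrist'); 
T=viewer.camera('top')['pixels'][230:310,240:330]
Q=np.linalg.inv(P@c['mount'])
q=Q@np.r_[c0+[0,0,.055],1]; q=q[:3]/q[2]; s=1+c['k1']*(q[0]**2+q[1]**2); print(c['fx']*q[0]*s+c['cx'],c['fy']*q[1]*s+c['cy'])
cv2.imwrite('pics/w3.png',np.hstack([c['pixels'],np.vstack([cv2.resize(T,(236,210)),np.zeros((210,236,3),np.uint8)])]))
"
```

```text
t 6.9 p [0.4694 0.1575 0.1346] w 0.0869 F [ 0.2 -0.3  0.2]
[-0.2, -0.3, 0.2] [-0.005, -0.0008, 0.1246] rows 3.0
283.29627442723006 225.45132984052407
```

View pics/w3.png

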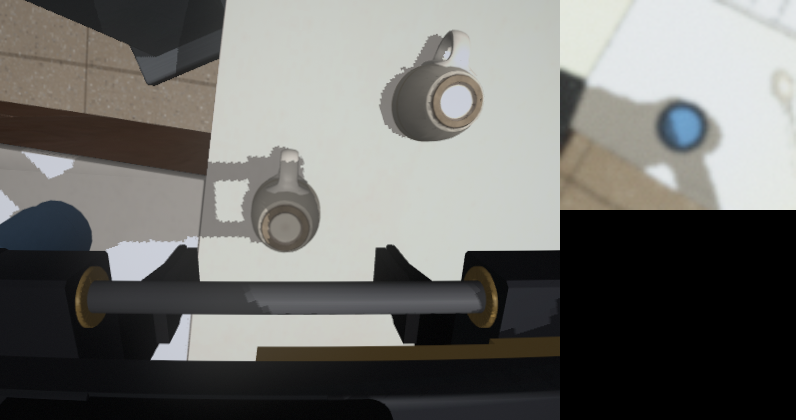

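The cup's base is at (287,228), about 3 px from the prediction. The other cup is at (458,101), and the inset shows the beakers nested concentrically at (682,125).

Emit:
arm_command(delta_rot=[[0, 0, 0], [0, 0, 0], [0, 0, 0], [0, 0, 0], [0, 0, 0], [0, 0, 0], [0, 0, 0], [0, 0, 0], [0, 0, 0], [0, 0, 0], [0, 0, 0]], delta_pos=[[-0.0015, 0.002, 0.035], [-0.0015, 0.002, 0.07], [-0.0015, 0.002, 0.1], [-0.0015, 0.002, 0.12], [-0.0015, 0.002, 0.13], [-0.0015, 0.002, 0.13], [-0.0015, 0.002, 0.13], [-0.0015, 0.002, 0.13], [-0.0015, 0.002, 0.13], [-0.0015, 0.002, 0.13], [-0.0015, 0.002, 0.13]], gripper=[-1, -1, -1, -1, -1, -1, 0.9, 0.9, 0.9, 0.9, 0.9], grip_force=20)

```text
time: 7.92
position: [0.4736, 0.157, 0.0071]
tool_rot: [0.183, 0.983, -0.0, -0.0]
ft_force: [0.4, 0.2, -0.0]
grip_width: 0.0614
grip_force: 0.0
```

```bash
python3 -c "
from h import *
t=peg[1]
go(((.473,.155,.15),down(159)),(t+.09*a,TILT),(t-.038*a,TILT))
"
```

```text
t 7.92 p [0.4736 0.157  0.0071] w 0.0614 F [ 0.4  0.2 -0. ]
[-0.0, -0.0, -0.0] [-0.0001, -0.0021, -0.1429] rows 3.4
[0.8, -22.1, 4.3] [-0.2073, -0.2653, -0.1992] rows 9.4
[0.8, -22.1, 4.3] [-0.2553, -0.2689, -0.0806] rows 9.1
```

Emit:
arm_command(delta_rot=[[0, 0, 0], [0, 0, 0], [0, 0, 0], [0, 0, 0], [0, 0, 0], [0, 0, 0], [0, 0, 0], [0, 0, 0]], delta_pos=[[0, 0, 0], [0, 0, 0], [0, 0, 0], [0, 0, 0], [0, 0, -0.01], [0, 0, -0.02], [0, 0, -0.02], [0, 0, -0.02]], gripper=[0.9, 0.9, 0.9, 0.9, 0.9, 0.9, 0.9, 0.9], grip_force=20)

```text
time: 8.58
position: [0.4735, 0.157, 0.0269]
tool_rot: [0.183, 0.983, -0.0, -0.0]
ft_force: [-0.7, 0.4, -1.9]
grip_width: 0.0563
grip_force: 19.9
```

```bash
python3 -c "
from h import *
t=peg[1]
go((t+.09*a,TILT),(t-.038*a,TILT))
"
```

```text
t 8.58 p [0.4735 0.157  0.0269] w 0.0563 F [-0.7  0.4 -1.9]
[0.8, -22.1, 4.3] [-0.2074, -0.2653, -0.1795] rows 9.2
[0.8, -22.1, 4.3] [-0.2554, -0.2689, -0.0609] rows 9.0
```

Emit:
arm_command(delta_rot=[[0, 0, 0], [0, 0, 0], [0, 0, 0], [0.8, -22.1, 4.3], [0.8, -22.1, 4.3], [0.8, -22.1, 4.3], [0.8, -22.1, 4.3], [0.8, -22.1, 4.3], [0.8, -22.1, 4.3], [0.8, -22.1, 4.3], [0.8, -22.1, 4.3], [0.8, -22.1, 4.3]], delta_pos=[[0, 0, -0.035], [0, 0, -0.07], [0, 0, -0.1], [-0.023, -0.03, -0.12], [-0.046, -0.06, -0.14], [-0.07, -0.09, -0.16], [-0.093, -0.12, -0.18], [-0.116, -0.15, -0.18], [-0.139, -0.18, -0.18], [-0.162, -0.21, -0.18], [-0.185, -0.24, -0.18], [-0.207, -0.265, -0.18]], gripper=[0.9, 0.9, 0.9, 0.9, 0.9, 0.9, 0.9, 0.9, 0.9, 0.9, 0.9, 0.9])

```text
time: 9.58
position: [0.571, -0.1669, 0.2057]
tool_rot: [0.216, 0.958, -0.042, 0.185]
ft_force: [0.1, 0.5, -2.5]
grip_width: 0.0559
grip_force: 19.9
```

```bash
python3 -c "
from h import *
t=peg[1]
go((t+.015*a,TILT),(t-.038*a,TILT))
"
```

```text
t 9.58 p [ 0.571  -0.1669  0.2057] w 0.0559 F [ 0.1  0.5 -2.5]
[-0.1, -0.1, -0.0] [-0.0005, 0.0022, 0.0743] rows 1.8
[-0.1, -0.1, -0.0] [-0.0007, 0.0023, 0.1273] rows 3.1
```

Emit:
arm_command(delta_rot=[[0, 0, 0], [0, 0, 0], [0, 0, 0], [0, 0, 0], [0, 0, 0], [0, 0, 0]], delta_pos=[[0, 0, 0.025], [0, 0, 0.045], [0, 0, 0.06], [0, 0, 0.067], [0, 0, 0.067], [0, 0, 0.067]], gripper=[0.9, 0.9, 0.9, 0.9, 0.9, 0.9])

```text
time: 10.08
position: [0.5937, -0.1751, 0.1435]
tool_rot: [0.216, 0.958, -0.042, 0.185]
ft_force: [0.1, -0.7, -1.2]
grip_width: 0.0557
grip_force: 19.9
```

```bash
python3 -c "
from h import *
from rig import viewer,status
t=peg[1]
go((t+.015*a,TILT),(t-.038*a,TILT))
c=viewer.camera('wrist')['pixels']; s=viewer.camera('side')['pixels'][120:280,250:410]
cv2.imwrite('pics/w4.png',np.hstack([cv2.resize(c,(480,360)),cv2.resize(s,(320,360))]))
"
```

```text
t 10.08 p [ 0.5937 -0.1751  0.1435] w 0.0557 F [ 0.1 -0.7 -1.2]
[-0.0, -0.1, 0.0] [-0.0015, -0.0002, 0.0077] rows 0.2
[-0.0, -0.1, 0.0] [-0.0016, -0.0002, 0.0607] rows 1.5
```

View pics/w4.png

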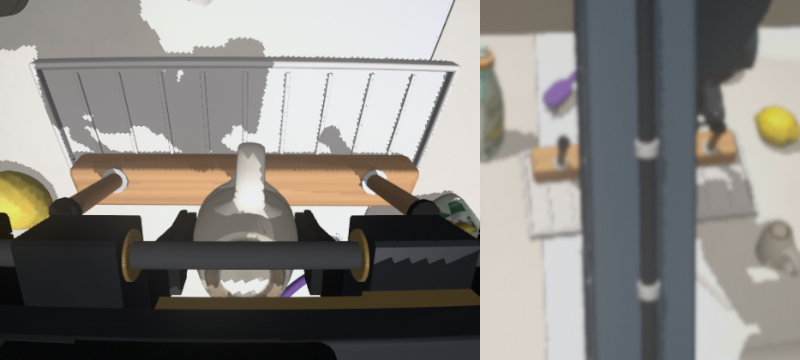

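The cup sits square in the fingers, handle to the front (centre about (245,250)), midway between pegs 0 and 2.

Emit:
arm_command(delta_rot=[[0, 0, 0], [0, 0, 0], [0, 0, 0], [0, 0, 0], [0, 0, 0], [0, 0, 0], [0, 0, 0], [0, 0, 0]], delta_pos=[[-0.0015, 0, 0.01], [-0.0015, 0, 0.02], [-0.0015, 0, 0.03], [-0.0015, 0, 0.04], [-0.0015, 0, 0.048], [-0.0015, 0, 0.054], [-0.0015, 0, 0.058], [-0.0015, 0, 0.058]], gripper=[0.9, 0.9, 0.9, 0.9, 0.9, 0.9, 0.9, 0.9])

```text
time: 10.85
position: [0.6147, -0.1854, 0.0893]
tool_rot: [0.216, 0.958, -0.042, 0.185]
ft_force: [0.6, -0.4, -0.6]
grip_width: 0.0555
grip_force: 19.9
```

```bash
python3 -c "
from h import *
t=peg[1]
go((t-.0394*a,TILT))
"
```

```text
t 10.85 p [ 0.6147 -0.1854  0.0893] w 0.0555 F [ 0.6 -0.4 -0.6]
[-0.0, -0.2, 0.0] [-0.0001, 0.0001, 0.0031] rows 0.1
```

Emit:
arm_command(delta_rot=[[0, 0, 0], [0, 0, 0], [0, 0, 0], [0, 0, 0], [0, 0, 0]], delta_pos=[[0, 0, 0.001], [0, 0, 0.002], [0, 0, 0.003], [0, 0, 0.004], [0, 0, 0.004]], gripper=[0.9, 0.9, 0.9, 0.9, 0.9])

```text
time: 11.27
position: [0.6161, -0.186, 0.087]
tool_rot: [0.216, 0.958, -0.042, 0.186]
ft_force: [-0.9, 0.6, -0.9]
grip_width: 0.0557
grip_force: 19.9
```

Emit:
arm_command(delta_rot=[[0, 0, 0], [0, 0, 0], [0, 0, 0], [0, 0, 0], [0, 0, 0]], delta_pos=[[0, 0, 0.001], [0, 0, 0.002], [0, 0, 0.003], [0, 0, 0.004], [0, 0, 0.004]], gripper=[0.9, 0.9, 0.9, 0.9, 0.9])

```text
time: 11.68
position: [0.6165, -0.1861, 0.0844]
tool_rot: [0.215, 0.958, -0.042, 0.185]
ft_force: [-8.5, 2.1, 11.2]
grip_width: 0.0558
grip_force: 20.6
```

Emit:
arm_command(delta_rot=[[0, 0, 0], [0, 0, 0], [0, 0, 0], [0, 0, 0], [0, 0, 0], [0, 0, 0], [0, 0, 0], [0, 0, 0], [0, 0, 0], [0, 0, 0]], delta_pos=[[0, 0, -0.002], [0, 0, -0.002], [0, 0, -0.002], [0, 0, -0.002], [0, 0, -0.01], [0, 0, -0.03], [0, 0, -0.06], [0, 0, -0.09], [0, 0, -0.11], [0, 0, -0.11]], gripper=[-0.2, -0.6, -1, -1, -1, -1, -1, -1, -1, -1])

```text
time: 12.52
position: [0.5816, -0.1692, 0.19]
tool_rot: [0.215, 0.957, -0.043, 0.19]
ft_force: [-0.3, -1.0, 0.4]
grip_width: 0.0867
grip_force: 0.0
```

```bash
python3 -c "
from h import *
c=np.array([.430,.2935,0])
go((c+[0,0,.15],down(159)),(c+[0,0,.012],down(159)))
"
```

```text
t 12.52 p [ 0.5816 -0.1692  0.19  ] w 0.0867 F [-0.3 -1.   0.4]
[-0.9, 22.4, -4.3] [0.325, 0.3532, -0.0912] rows 11.7
[-0.9, 22.4, -4.3] [0.3776, 0.3533, 0.0363] rows 12.4
```

Emit:
arm_command(delta_rot=[[-0.9, 22.4, -4.3], [-0.9, 22.4, -4.3], [-0.9, 22.4, -4.3], [-0.9, 22.4, -4.3], [-0.9, 22.4, -4.3], [-0.9, 22.4, -4.3], [-0.9, 22.4, -4.3], [-0.9, 22.4, -4.3], [-0.9, 22.4, -4.3], [-0.9, 22.4, -4.3], [-0.9, 22.4, -4.3], [-0.9, 22.4, -4.3]], delta_pos=[[0.325, 0.353, -0.091], [0.325, 0.353, -0.091], [0.325, 0.353, -0.091], [0.325, 0.353, -0.091], [0.325, 0.353, -0.091], [0.325, 0.353, -0.091], [0.325, 0.353, -0.091], [0.325, 0.353, -0.091], [0.325, 0.353, -0.091], [0.325, 0.353, -0.091], [0.325, 0.353, -0.091], [0.325, 0.353, -0.091]], gripper=[-1, -1, -1, -1, -1, -1, -1, -1, -1, -1, -1, -1])

```text
time: 13.52
position: [0.4273, 0.2965, 0.1469]
tool_rot: [0.182, 0.983, 0.001, -0.004]
ft_force: [0.1, 0.7, -0.6]
grip_width: 0.0874
grip_force: 0.0
```

Emit:
arm_command(delta_rot=[[0, 0, 0], [0, 0, 0]], delta_pos=[[0, 0, 0], [0, 0, 0]], gripper=[-1, -1])

```text
time: 13.68
position: [0.428, 0.2951, 0.147]
tool_rot: [0.181, 0.984, 0.001, -0.004]
ft_force: [-0.2, -0.7, 0.3]
grip_width: 0.0871
grip_force: 0.0
```

```bash
python3 -c "
from h import *
from rig import viewer,status
c0=np.array([.430,.2935,0])
go((c0+[0,0,.012],down(159)))
o=status.get_obs(); P=np.eye(4);P[:3,:3]=R.from_quat(o['tool_rot']).as_matrix();P[:3,3]=o['position']
c=viewer.camera('wrist'); 
T=viewer.camera('top')['pixels'][180:280,270:400]
S=viewer.camera('side')['pixels'][140:260,250:390]
Q=np.linalg.inv(P@c['mount'])
q=Q@np.r_[c0+[0,0,.055],1]; q=q[:3]/q[2]; s=1+c['k1']*(q[0]**2+q[1]**2); print(c['fx']*q[0]*s+c['cx'],c['fy']*q[1]*s+c['cy'])
cv2.imwrite('pics/w5.png',np.hstack([c['pixels'],np.vstack([cv2.resize(T,(240,210)),cv2.resize(S,(240,210))])]))
"
```

```text
t 13.68 p [0.428  0.2951 0.147 ] w 0.0871 F [-0.2 -0.7  0.3]
[-0.0, -0.4, 0.2] [-0.0034, -0.0008, 0.1349] rows 3.2
283.6166869542528 218.29053955040425
```

View pics/w5.png

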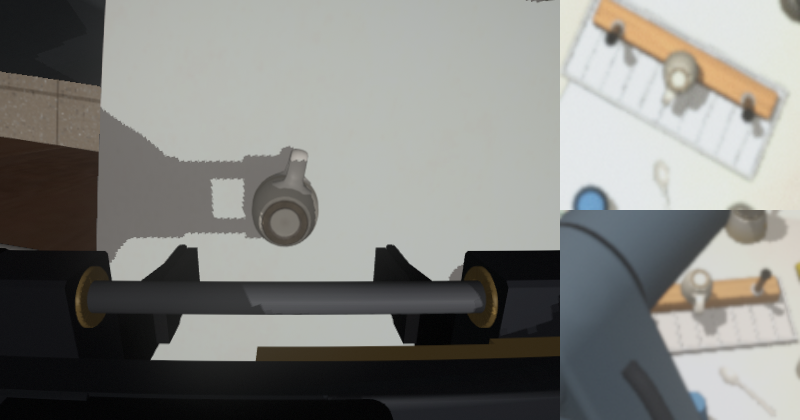

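The first cup hangs centred on the middle peg (insets (680,75), (697,290)). The next cup's base is at (285,222), about 4 px off the prediction, so I shift by about 2.5 mm.

Emit:
arm_command(delta_rot=[[0, 0, 0], [0, 0, 0], [0, 0, 0], [0, 0, 0], [0, 0, 0], [0, 0, 0], [0, 0, 0], [0, 0, 0], [0, 0, 0], [0, 0, 0], [0, 0, 0], [0, 0, 0]], delta_pos=[[-0.004, 0, 0.035], [-0.004, 0, 0.07], [-0.004, 0, 0.1], [-0.004, 0, 0.125], [-0.004, 0, 0.136], [-0.004, 0, 0.136], [-0.004, 0, 0.136], [-0.004, 0, 0.136], [-0.004, 0, 0.136], [-0.004, 0, 0.136], [-0.004, 0, 0.136], [-0.004, 0, 0.136]], gripper=[-1, -1, -1, -1, -1, 0.9, 0.9, 0.9, 0.9, 0.9, 0.9, 0.9], grip_force=25)

```text
time: 14.83
position: [0.4323, 0.2931, 0.0126]
tool_rot: [0.182, 0.983, 0.002, -0.003]
ft_force: [-1.0, 0.2, 3.7]
grip_width: 0.0548
grip_force: 25.1
```

Emit:
arm_command(delta_rot=[[0, 0, 0], [0, 0, 0], [0, 0, 0], [0, 0, 0], [0, 0, 0], [0, 0, 0], [0, 0, 0], [0, 0, 0]], delta_pos=[[0, 0, 0], [0, 0, 0], [0, 0, 0], [0, 0, -0.01], [0, 0, -0.02], [0, 0, -0.02], [0, 0, -0.02], [0, 0, -0.02]], gripper=[0.9, 0.9, 0.9, 0.9, 0.9, 0.9, 0.9, 0.9])

```text
time: 15.5
position: [0.4317, 0.2926, 0.0318]
tool_rot: [0.182, 0.983, 0.001, -0.004]
ft_force: [-0.8, -1.1, -1.2]
grip_width: 0.0545
grip_force: 24.8
```

```bash
python3 -c "
from h import *
t=peg[0]
go((t+.09*a,TILT),(t-.038*a,TILT))
"
```

```text
t 15.5 p [0.4317 0.2926 0.0318] w 0.0545 F [-0.8 -1.1 -1.2]
[0.9, -22.5, 4.3] [-0.3042, -0.2574, -0.1771] rows 10.5
[0.9, -22.5, 4.3] [-0.353, -0.2611, -0.0588] rows 10.6
```

Emit:
arm_command(delta_rot=[[0, 0, 0], [0, 0, 0], [0, 0, 0], [0.9, -22.5, 4.3], [0.9, -22.5, 4.3], [0.9, -22.5, 4.3], [0.9, -22.5, 4.3], [0.9, -22.5, 4.3], [0.9, -22.5, 4.3], [0.9, -22.5, 4.3], [0.9, -22.5, 4.3], [0.9, -22.5, 4.3]], delta_pos=[[0, 0, -0.035], [0, 0, -0.07], [0, 0, -0.1], [-0.026, -0.022, -0.12], [-0.052, -0.044, -0.14], [-0.079, -0.067, -0.16], [-0.106, -0.09, -0.177], [-0.133, -0.113, -0.177], [-0.16, -0.136, -0.177], [-0.187, -0.159, -0.177], [-0.214, -0.182, -0.177], [-0.241, -0.204, -0.177]], gripper=[0.9, 0.9, 0.9, 0.9, 0.9, 0.9, 0.9, 0.9, 0.9, 0.9, 0.9, 0.9])

```text
time: 16.5
position: [0.5842, 0.0135, 0.2059]
tool_rot: [0.216, 0.958, -0.043, 0.186]
ft_force: [0.9, 0.9, -1.5]
grip_width: 0.0545
grip_force: 24.8
```

```bash
python3 -c "
from h import *
t=peg[0]
go((t+.08*a,TILT),(t+.022*a,TILT))
"
```

```text
t 16.5 p [0.5842 0.0135 0.2059] w 0.0545 F [ 0.9  0.9 -1.5]
[-0.1, -0.1, 0.0] [-0.0621, -0.0467, 0.0346] rows 2.0
[-0.1, -0.1, 0.0] [-0.0622, -0.0466, 0.0926] rows 2.9
```

Emit:
arm_command(delta_rot=[[0, 0, 0], [0, 0, 0], [0, 0, 0], [0, 0, 0], [0, 0, 0], [0, 0, 0], [0, 0, 0], [0, 0, 0]], delta_pos=[[-0.02, -0.015, 0], [-0.04, -0.03, 0.01], [-0.061, -0.045, 0.02], [-0.061, -0.045, 0.04], [-0.061, -0.045, 0.06], [-0.061, -0.045, 0.07], [-0.061, -0.045, 0.07], [-0.061, -0.045, 0.07]], gripper=[0.9, 0.9, 0.9, 0.9, 0.9, 0.9, 0.9, 0.9])

```text
time: 17.17
position: [0.6393, -0.0606, 0.1637]
tool_rot: [0.216, 0.958, -0.042, 0.185]
ft_force: [0.0, -0.2, -2.3]
grip_width: 0.0546
grip_force: 24.8
```

```bash
python3 -c "
from h import *
t=peg[0]
go((t+.022*a,TILT),(t-.036*a,TILT))
"
```

```text
t 17.17 p [ 0.6393 -0.0606  0.1637] w 0.0546 F [ 0.  -0.2 -2.3]
[-0.1, -0.1, 0.1] [-0.0024, -0.0034, 0.0228] rows 0.6
[-0.1, -0.1, 0.1] [-0.0025, -0.0033, 0.0808] rows 1.9
```

Emit:
arm_command(delta_rot=[[0, 0, 0], [0, 0, 0], [0, 0, 0], [0, 0, 0], [0, 0, 0], [0, 0, 0], [0, 0, 0], [0, 0, 0], [0, 0, 0], [0, 0, 0]], delta_pos=[[-0.0025, -0.003, 0.01], [-0.0025, -0.003, 0.02], [-0.0025, -0.003, 0.03], [-0.0025, -0.003, 0.04], [-0.0025, -0.003, 0.05], [-0.0025, -0.003, 0.06], [-0.0025, -0.003, 0.068], [-0.0025, -0.003, 0.073], [-0.0025, -0.003, 0.077], [-0.0025, -0.003, 0.077]], gripper=[0.9, 0.9, 0.9, 0.9, 0.9, 0.9, 0.9, 0.9, 0.9, 0.9])

```text
time: 18.0
position: [0.6665, -0.0771, 0.0931]
tool_rot: [0.216, 0.958, -0.043, 0.186]
ft_force: [0.6, 0.3, -2.2]
grip_width: 0.0545
grip_force: 24.8
```

```bash
python3 -c "
from h import *
t=peg[0]
go((t-.036*a,TILT))
"
```

```text
t 18.0 p [ 0.6665 -0.0771  0.0931] w 0.0545 F [ 0.6  0.3 -2.2]
[-0.1, -0.1, 0.0] [0.0005, -0.0001, 0.0035] rows 0.1
```

Emit:
arm_command(delta_rot=[[0, 0, 0], [0, 0, 0], [0, 0, 0], [0, 0, 0], [0, 0, 0]], delta_pos=[[0, 0, 0.001], [0, 0, 0.002], [0, 0, 0.003], [0, 0, 0.004], [0, 0, 0.004]], gripper=[0.9, 0.9, 0.9, 0.9, 0.9])

```text
time: 18.42
position: [0.6677, -0.0775, 0.0907]
tool_rot: [0.216, 0.958, -0.043, 0.186]
ft_force: [-4.1, 2.4, 0.4]
grip_width: 0.0545
grip_force: 25.0
```

Emit:
arm_command(delta_rot=[[0, 0, 0], [0, 0, 0], [0, 0, 0], [0, 0, 0]], delta_pos=[[0, 0, 0.001], [0, 0, 0.002], [0, 0, 0.003], [0, 0, 0.003]], gripper=[0.9, 0.9, 0.9, 0.9])

```text
time: 18.75
position: [0.6676, -0.0774, 0.0902]
tool_rot: [0.215, 0.958, -0.043, 0.186]
ft_force: [-13.7, 3.7, 16.6]
grip_width: 0.0543
grip_force: 25.9
```

Emit:
arm_command(delta_rot=[[0, 0, 0], [0, 0, 0], [0, 0, 0], [0, 0, 0], [0, 0, 0], [0, 0, 0], [0, 0, 0], [0, 0, 0], [0, 0, 0], [0, 0, 0]], delta_pos=[[0, 0, -0.002], [0, 0, -0.002], [0, 0, -0.002], [0, 0, -0.002], [0, 0, -0.01], [0, 0, -0.03], [0, 0, -0.06], [0, 0, -0.1], [0, 0, -0.13], [0, 0, -0.13]], gripper=[-0.2, -0.6, -1, -1, -1, -1, -1, -1, -1, -1])

```text
time: 19.58
position: [0.6277, -0.0569, 0.2154]
tool_rot: [0.215, 0.956, -0.042, 0.193]
ft_force: [0.7, -0.9, 0.0]
grip_width: 0.0863
grip_force: 0.0
```

```bash
python3 -c "
from h import *
c=np.array([.3995,-.2955,0])
go((c+[0,0,.15],down(175)))
"
```

```text
t 19.58 p [ 0.6277 -0.0569  0.2154] w 0.0863 F [ 0.7 -0.9  0. ]
[-3.9, 22.5, -20.1] [0.1212, -0.3134, 0.0195] rows 8.1
```

Emit:
arm_command(delta_rot=[[-3.9, 22.5, -20.1], [-3.9, 22.5, -20.1], [-3.9, 22.5, -20.1], [-3.9, 22.5, -20.1], [-3.9, 22.5, -20.1], [-3.9, 22.5, -20.1], [-3.9, 22.5, -20.1], [-3.9, 22.5, -20.1], [-3.9, 22.5, -20.1], [-3.9, 22.5, -20.1], [-3.9, 22.5, -20.1], [-3.9, 22.5, -20.1]], delta_pos=[[0.042, 0, -0.01], [0.083, -0.01, -0.01], [0.121, -0.04, -0.01], [0.121, -0.313, 0.0195], [0.121, -0.313, 0.0195], [0.121, -0.313, 0.0195], [0.121, -0.313, 0.0195], [0.121, -0.313, 0.0195], [0.121, -0.313, 0.0195], [0.121, -0.313, 0.0195], [0.121, -0.313, 0.0195], [0.121, -0.313, 0.0195]], gripper=[-1, -1, -1, -1, -1, -1, -1, -1, -1, -1, -1, -1])

```text
time: 20.58
position: [0.3962, -0.2971, 0.1447]
tool_rot: [0.046, 0.999, 0.001, -0.005]
ft_force: [-0.2, 0.0, -0.1]
grip_width: 0.0873
grip_force: 0.0
```

Emit:
arm_command(delta_rot=[[0, 0, 0], [0, 0, 0], [0, 0, 0]], delta_pos=[[0, 0, 0], [0, 0, 0], [0, 0, 0]], gripper=[-1, -1, -1])

```text
time: 20.83
position: [0.3971, -0.2938, 0.1452]
tool_rot: [0.043, 0.999, 0.001, -0.006]
ft_force: [-0.8, 0.5, 0.8]
grip_width: 0.0868
grip_force: 0.0
```

```bash
python3 -c "
from h import *
from rig import viewer,status
c0=np.array([.3995,-.2955,0])
go((c0+[0,0,.012],down(175)))
o=status.get_obs(); P=np.eye(4);P[:3,:3]=R.from_quat(o['tool_rot']).as_matrix();P[:3,3]=o['position']
c=viewer.camera('wrist'); 
T=viewer.camera('top')['pixels'][170:270,260:390]
S=viewer.camera('side')['pixels'][140:260,250:390]
Q=np.linalg.inv(P@c['mount'])
q=Q@np.r_[c0+[0,0,.055],1]; q=q[:3]/q[2]; s=1+c['k1']*(q[0]**2+q[1]**2); print(c['fx']*q[0]*s+c['cx'],c['fy']*q[1]*s+c['cy'])
cv2.imwrite('pics/w6.png',np.hstack([c['pixels'],np.vstack([cv2.resize(T,(240,210)),cv2.resize(S,(240,210))])]))
"
```

```text
t 20.83 p [ 0.3971 -0.2938  0.1452] w 0.0868 F [-0.8  0.5  0.8]
[0.1, -0.7, 0.1] [-0.0041, -0.0016, 0.1331] rows 3.2
282.53799447676647 219.24313719506915
```

View pics/w6.png

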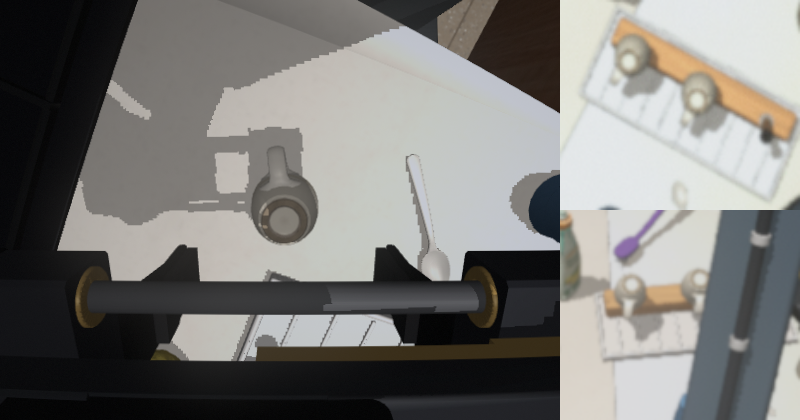

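Both cups hang properly on the left and middle pegs (insets (632,55), (697,92)). The third cup's base is at (285,221), 3 px from the prediction, handle up, and the spoon at (433,265) is clear.

Emit:
arm_command(delta_rot=[[0, -0.5, 0], [0, -0.5, 0], [0, -0.5, 0], [0, -0.5, 0], [0, -0.5, 0], [0, -0.5, 0], [0, -0.5, 0], [0, -0.5, 0], [0, -0.5, 0], [0, -0.5, 0], [0, -0.5, 0], [0, -0.5, 0]], delta_pos=[[-0.0045, 0, 0.035], [-0.0045, 0, 0.07], [-0.0045, 0, 0.1], [-0.0045, 0, 0.124], [-0.0045, 0, 0.134], [-0.0045, 0, 0.134], [-0.0045, 0, 0.134], [-0.0045, 0, 0.134], [-0.0045, 0, 0.134], [-0.0045, 0, 0.134], [-0.0045, 0, 0.134], [-0.0045, 0, 0.134]], gripper=[-1, -1, -1, -1, -1, 0.9, 0.9, 0.9, 0.9, 0.9, 0.9, 0.9], grip_force=25)

```text
time: 21.98
position: [0.4, -0.2959, 0.012]
tool_rot: [0.044, 0.999, -0.0, -0.001]
ft_force: [-0.4, -0.1, 4.0]
grip_width: 0.055
grip_force: 25.1
```

Emit:
arm_command(delta_rot=[[0, 0, 0], [0, 0, 0], [0, 0, 0], [0, 0, 0], [0, 0, 0], [0, 0, 0], [0, 0, 0], [0, 0, 0]], delta_pos=[[0, 0, 0], [0, 0, 0], [0, 0, 0], [0, 0, -0.01], [0, 0, -0.02], [0, 0, -0.02], [0, 0, -0.02], [0, 0, -0.02]], gripper=[0.9, 0.9, 0.9, 0.9, 0.9, 0.9, 0.9, 0.9])

```text
time: 22.65
position: [0.3996, -0.2952, 0.0312]
tool_rot: [0.044, 0.999, 0.0, -0.001]
ft_force: [0.7, -0.9, -2.0]
grip_width: 0.055
grip_force: 24.9
```

```bash
python3 -c "
from h import *
t=peg[2]
go((t+.08*a,TILT),(t+.022*a,TILT))
"
```

```text
t 22.65 p [ 0.3996 -0.2952  0.0312] w 0.055 F [ 0.7 -0.9 -2. ]
[3.9, -22.0, 20.1] [-0.1231, 0.0313, -0.1662] rows 5.0
[3.9, -22.0, 20.1] [-0.1437, 0.0237, -0.1125] rows 4.4
```

Emit:
arm_command(delta_rot=[[0, 0, 0], [0, 0, 0], [0, 0, 0], [0, 0, 0], [3.9, -22, 20.1], [3.9, -22, 20.1], [3.9, -22, 20.1], [3.9, -22, 20.1], [3.9, -22, 20.1], [3.9, -22, 20.1], [3.9, -22, 20.1], [3.9, -22, 20.1]], delta_pos=[[0, 0, -0.035], [0, 0, -0.07], [0, 0, -0.11], [0, 0, -0.15], [-0.03, 0.008, -0.166], [-0.06, 0.016, -0.166], [-0.09, 0.024, -0.166], [-0.123, 0.031, -0.166], [-0.123, 0.031, -0.166], [-0.123, 0.031, -0.166], [-0.123, 0.031, -0.166], [-0.123, 0.031, -0.166]], gripper=[0.9, 0.9, 0.9, 0.9, 0.9, 0.9, 0.9, 0.9, 0.9, 0.9, 0.9, 0.9])

```text
time: 23.65
position: [0.5248, -0.2755, 0.1964]
tool_rot: [0.216, 0.958, -0.042, 0.186]
ft_force: [-0.3, -0.7, -1.5]
grip_width: 0.0547
grip_force: 24.9
```

```bash
python3 -c "
from h import *
t=peg[2]
go((t+.022*a,TILT),(t-.036*a,TILT))
"
```

```text
t 23.65 p [ 0.5248 -0.2755  0.1964] w 0.0547 F [-0.3 -0.7 -1.5]
[0.0, -0.1, 0.0] [-0.0006, 0.0007, 0.0574] rows 1.4
[0.0, -0.1, 0.0] [-0.0007, 0.0006, 0.1154] rows 2.8
```

Emit:
arm_command(delta_rot=[[0, 0, 0], [0, 0, 0], [0, 0, 0], [0, 0, 0], [0, 0, 0], [0, 0, 0], [0, 0, 0], [0, 0, 0], [0, 0, 0], [0, 0, 0], [0, 0, 0]], delta_pos=[[0, 0.001, 0.02], [0, 0.001, 0.04], [0, 0.001, 0.052], [0, 0.001, 0.062], [0, 0.001, 0.072], [0, 0.001, 0.082], [0, 0.001, 0.092], [0, 0.001, 0.1], [0, 0.001, 0.106], [0, 0.001, 0.11], [0, 0.001, 0.11]], gripper=[0.9, 0.9, 0.9, 0.9, 0.9, 0.9, 0.9, 0.9, 0.9, 0.9, 0.9])

```text
time: 24.57
position: [0.5627, -0.292, 0.0938]
tool_rot: [0.216, 0.958, -0.041, 0.186]
ft_force: [-0.8, 0.3, -1.8]
grip_width: 0.055
grip_force: 24.9
```

```bash
python3 -c "
from h import *
go((peg[2]-.036*a,TILT))
"
```

```text
t 24.57 p [ 0.5627 -0.292   0.0938] w 0.055 F [-0.8  0.3 -1.8]
[0.1, -0.1, -0.0] [-0.0008, -0.0007, 0.0048] rows 0.1
```

Emit:
arm_command(delta_rot=[[0, 0, 0], [0, 0, 0], [0, 0, 0], [0, 0, 0], [0, 0, 0], [0, 0, 0]], delta_pos=[[0, 0, 0.001], [0, 0, 0.002], [0, 0, 0.003], [0, 0, 0.004], [0, 0, 0.005], [0, 0, 0.005]], gripper=[0.9, 0.9, 0.9, 0.9, 0.9, 0.9])

```text
time: 25.07
position: [0.5643, -0.2933, 0.0904]
tool_rot: [0.216, 0.957, -0.042, 0.187]
ft_force: [-4.3, -1.2, 0.3]
grip_width: 0.055
grip_force: 25.0
```

Emit:
arm_command(delta_rot=[[0, 0, 0], [0, 0, 0], [0, 0, 0], [0, 0, 0]], delta_pos=[[0, 0, 0.001], [0, 0, 0.002], [0, 0, 0.003], [0, 0, 0.003]], gripper=[0.9, 0.9, 0.9, 0.9])

```text
time: 25.4
position: [0.5639, -0.293, 0.0895]
tool_rot: [0.216, 0.958, -0.042, 0.187]
ft_force: [-15.8, 2.3, 17.8]
grip_width: 0.055
grip_force: 25.8
```

Seated at the same height as the others, so I release and retreat clear of the rack.

Emit:
arm_command(delta_rot=[[0, 0, 0], [0, 0, 0], [0, 0, 0], [0, 0, 0], [0, 0, 0], [0, 0, 0], [0, 0, 0], [0, 0, 0], [0, 0, 0], [0, 0, 0], [0, 0, 0], [0, 0, 0]], delta_pos=[[0, 0, -0.002], [0, 0, -0.002], [0, 0, -0.002], [0, 0, -0.002], [0, 0, -0.01], [0, 0, -0.03], [0, 0, -0.06], [0, 0, -0.1], [0, -0.04, -0.14], [0, -0.08, -0.17], [0, -0.11, -0.17], [0, -0.11, -0.17]], gripper=[-0.2, -0.6, -1, -1, -1, -1, -1, -1, -1, -1, -1, -1])

```text
time: 26.4
position: [0.4604, -0.3719, 0.2496]
tool_rot: [0.217, 0.956, -0.047, 0.19]
ft_force: [1.2, -0.3, 0.4]
grip_width: 0.087
grip_force: 0.0
```

```bash
python3 -c "
from h import *
from rig import viewer
go()
T=viewer.camera('top')['pixels'][160:310,220:400]
S=viewer.camera('side')['pixels'][140:290,240:420]
cv2.imwrite('pics/f.png',cv2.resize(np.hstack([T,S]),(792,330)))
"
```

```text
t 26.4 p [ 0.4604 -0.3719  0.2496] w 0.087 F [ 1.2 -0.3  0.4]
```

View pics/f.png

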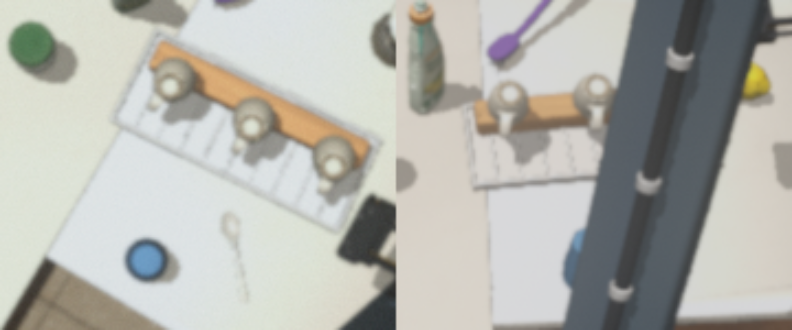

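The top half shows cups on all three pegs at (173,82), (253,120) and (333,160), the beakers nested at (147,260), the sugar jar where it was, and the gripper clear. I am handing in.

```bash
python3 -c "
from rig import robot
print(robot.hand_in())"
```

```text
the job is handed in; nothing more can be done
None
```

The job is handed in at about 26 s of the 72 s: the dry beaker is nested over its twin, the three cups hang on the three pegs, and the final pictures show the sugar jar unmoved; hand-in returned no verdict.

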